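# Extend the telescopic crate brush to its second stop and hold it ready

### The job

Get the telescopic scrubbing brush ready for washing out the deep waste bin. While it lies in its bench rest, squeeze in its two red side buttons and pull the brush-head sleeve out until they click out at the first stop, then squeeze them again and pull on to the second stop, where they click out once more. Then lift the extended brush, roughly level, about 10 cm up out of the rest and finish while holding it there, without disturbing the tub, the crab shell or the shears.

Things in the scene. Friction and masses are not known exactly. Their poses are not given: they have to be found in the camera images.
- brush: Telescopic scrub brush, 0.36 kg: blue handle, steel inner tube, 30 x 30 mm square aluminium sleeve sliding over it, blue head with white bristles. Origin on the long axis midway between the red buttons (fixed in the inner tube), 55 mm above the table at the start. +x toward the head, +z up, buttons at +y and -y. Balances 13 mm behind the origin shut, 37 mm ahead of it extended.
- sleeve (a joint): How far sleeve and head are drawn out toward brush +x, m: 0 at first, stops at 0.050 and 0.100 (end), 1 mm play. Locked while the buttons are out. With them squeezed flush, a pull of 5 to 12 N starts it, then 2 N moves it; fingers may travel with the sleeve: the buttons stay down inside it and spring out by themselves at the next stop, locking it. So each squeeze is at the brush's origin.
- button_a (a joint): How far the red domed button on the brush's +y side is pressed in, m: 0 out, 0.0055 flush with the sleeve's side, about 0.0075 while inside the sleeve between stops. 10 mm across, it stands 5.5 mm out of the sleeve's side (41 mm over both buttons); spring force 1 to 2 N. A grip of 30 to 80 N does no harm.
- button_b (a joint): The same for the red button on the brush's -y side.
- rest: Grey slippery plastic rest, fixed: 305 x 100 x 8 mm base, two uprights notched open at the top, 64 mm high at x = -157 mm (in a groove of the handle; its shoulder bears on it when pulled) and at x = +100 mm (the sleeve slides in it). Room for fingers: x = -100 to +75 mm. Origin on the table under the brush's origin, axes as the brush. Ease the pull, and the brush lifts straight out.
- head_tip (a point): Far end of the brush head, on the brush's axis: 244 mm ahead of the brush's origin shut, 344 mm extended. The head is 88 mm long, 58 mm wide, its bristles reach 37 mm below the axis. Shut, the sleeve behind it spans -120 to +130 mm from the brush's origin.
- handle_end (a point): Rear end of the blue handle on the brush's axis, 265 mm behind the brush's origin; a thin hanging loop reaches 27 mm farther.
- tub: White tub of crab meat, 90 mm across, 45 mm high; origin under its middle. Leave it alone.
- shell: Crab back shell, 169 x 203 x 79 mm; origin under its middle. Leave it alone.
- shears: Kitchen shears with black bows lying flat, 184 x 73 x 9 mm; origin under the middle. Leave them alone.

How it is judged:
On the way, in this order (a step that is already met when the one before it is completed fails the run):
1. the sleeve is drawn out to the first stop and both buttons have clicked out there (value of joint sleeve between 0.046 and 0.054 m and value of joint each of button_a, button_b below 0.002 m), for 0.2 s.
2. the sleeve is drawn out to the second stop and both buttons have clicked out there (value of joint sleeve above 0.096 m and value of joint each of button_a, button_b below 0.002 m), for 0.2 s.
At the end, for the whole second after the job is handed in: The brush is still, held in the fingers and locked at the second stop (out over 96 mm, both buttons within 2 mm of fully out), its middle 6 cm or more above where it lay, both ends over 75 mm above the table, level within 20 degrees, touching neither rest, tub nor shell (all of step 2 and height (world z) of brush above 0.115 m and height (world z) of each of head_tip, handle_end above 0.075 m and angle between brush's own z axis and vertical below 0.35 rad and contact force between the fingers and brush above 2 N and contact force between brush and rest below 0.1 N and contact force between brush and shell below 0.1 N and contact force between brush and tub below 0.1 N and linear speed of brush below 0.03 m/s); the arm keeps its last pose, push and grip.
It fails at once if the brush is taken out of its rest before it is fully extended (height (world z) of brush above 0.09 m and value of joint sleeve below 0.09 m).
It fails at once if the tub, the crab shell or the shears are moved by more than 3 cm (distance of any of tub, shell, shears from where it was at the start of the episode above 0.03 m).
It also fails if it takes over 45 s, if anything falls off the work surface, if the arm or the gripper's body presses on something with over 40 N, if the wrist force passes 120 N, or if a joint passes its speed limit or range.

### The arm

A 7-joint arm with a two-finger parallel gripper is mounted at the origin on a cart in front of the work surface, level with it; the furniture and walls round the work are solid. World frame = base frame: x ahead of the robot, y to its left, z up, the work surface at z = 0. Lengths are in m, angles in rad, forces in N, time in s.
With the tool pointing down it reaches from about 0.4 to 0.9 m from the base axis. Payload 5.5 kg.
Tool frame: the origin (TCP) lies at the very end of the fingers, on their centre line; the grasp point (between the pads) lies 19 mm behind it (arm.tcp_to_grasp is the distance from the TCP to the grasp point, in m); z points along the fingers, y is the line along which they close (so a half turn about z gives the same grasp; the last joint's range is limited). The gripper opens to 92 mm and grips with 3 to 60 N. Pads are 19 mm wide; open, the fingers measure 130 mm over their backs; the gripper's body (75 mm by 190 mm) begins 47 mm behind the grasp point.
Start: joints at [-1.052, 0.501, -0.427, 1.55, 0.221, 1.138, -0.21], TCP at [0.164, 0.629, 0.227] pointing down, gripper open.
Joint ranges: [-2.88, 2.88], [-0.31, 2.03], [-1.54, 1.56], [0.2, 2.42], [-1.41, 4.55], [0.19, 2.02], [-2.57, 2.57]. Speed limits (rad/s): [2.57, 2.57, 3.14, 3.14, 3.14, 3.14, 3.14].

### API

Orientations are given as a unit quaternion [w, x, y, z].
In Python, from plant import arm, cams, sign_off gives the robot as it stands (arm), with the cameras (cams) and the job as plain functions. Calls block until the motion is done:
- arm.move_pose(position, orientation): joint-space move of the TCP to a pose.
- arm.move_linear(position, attitude=None, speed=0.15, stop_force=None): straight line of the TCP; attitude=None keeps the orientation; speed is the mean speed in m/s. With stop_force (N) it stops when the force on the tool has changed by that much, and returns True; else False.
- arm.move_j(angles): joint-space move.
- arm.set_gripper(opening, grasp_force=None): finger opening in m; grasp_force is the grip in N (None keeps the last); returns when the fingers have stopped.
- arm.dwell(seconds).
- arm.inverse_kinematics(position, orientation): joint angles nearest the present ones, or None.
- cams.capture(name): name is "scene" or "side" or "wrist"; returns a dict with "img" (384x512x3 uint8, red, green, blue), "fx", "fy", "cx", "cy" (pixels), "dist" ([k1, k2, p1, p2, k3] as OpenCV has them; the pictures are not rectified), "rvec" (rotation vector, rad) and "tvec" (3), from world to camera coordinates, as OpenCV has them. Camera axes: x right, y down, z forward; pixel columns grow to the right and rows downward; lengths in m; the calibration is good to about 2 mm. A picture is of the moment at which its call begins. There is no depth.
A pose or a line that the arm cannot do raises arm.Unreachable and nothing moves.
- sign_off(): hands the job in; it is judged then, once.
Readings, each from a call of its own:
- arm.get_time(): time.
- arm.get_joint_positions(): joint angles.
- arm.get_joint_vel(): joint speeds.
- arm.get_tau(): joint torques, N m.
- arm.get_eef_pos(): TCP position.
- arm.get_tcp_rot(): TCP orientation.
- arm.get_force(): force on the tool from outside, world axes, zero at the start.
- arm.get_wrist_torque(): the same for the moment, N m.
- arm.get_finger_gap(): finger opening in m.
- arm.get_grasp_force(): force on a finger pad.
Only numpy, scipy, OpenCV 4.12 (cv2) and the standard library are available. Lean on these libraries where they do the work, as an engineer would, in place of code of your own. Each camera call takes 0.05 s, during which the arm holds its last target. There are 200 camera calls.

## Working session

There is one attempt and no reset: what is moved stays moved. The work goes in short steps, each a Python script; the robot and the scene stay as the last script left them, time stands still between calls to the robot, and variables do not carry over. Pictures are saved under pics/ and viewed, at most 10 in all, crops included, and the job is handed in when it is done.

```bash
ls; mkdir -p pics
python3 - <<'E'
from plant import arm, cams, sign_off
import cv2,numpy as np,pickle
d={n:cams.capture(n) for n in("scene","side","wrist")}
pickle.dump(d,open('c0.pkl','wb'))
a=[cv2.cvtColor(d[n]["img"],cv2.COLOR_RGB2BGR) for n in d]
cv2.imwrite('pics/scene0.png',cv2.resize(a[0],(800,600),interpolation=cv2.INTER_CUBIC))
cv2.imwrite('pics/side0.png',cv2.resize(a[1],(800,600),interpolation=cv2.INTER_CUBIC))
print(arm.get_time(),arm.get_tcp_rot(),arm.tcp_to_grasp)
E
```

```text
pics
plant.py
0.15 [-1.23545812e-04  1.27507999e-01  9.91837278e-01 -7.12874697e-04] 0.0188
```

View pics/scene0.png

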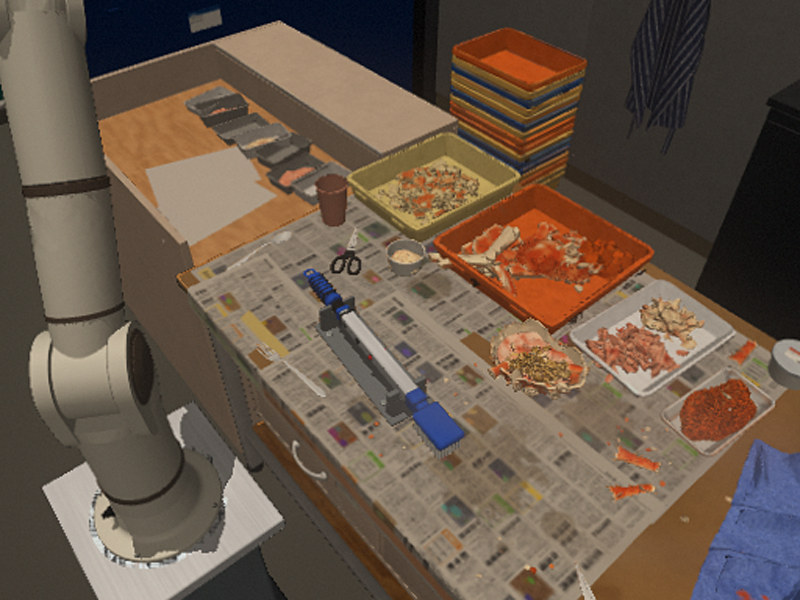

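View pics/side0.png

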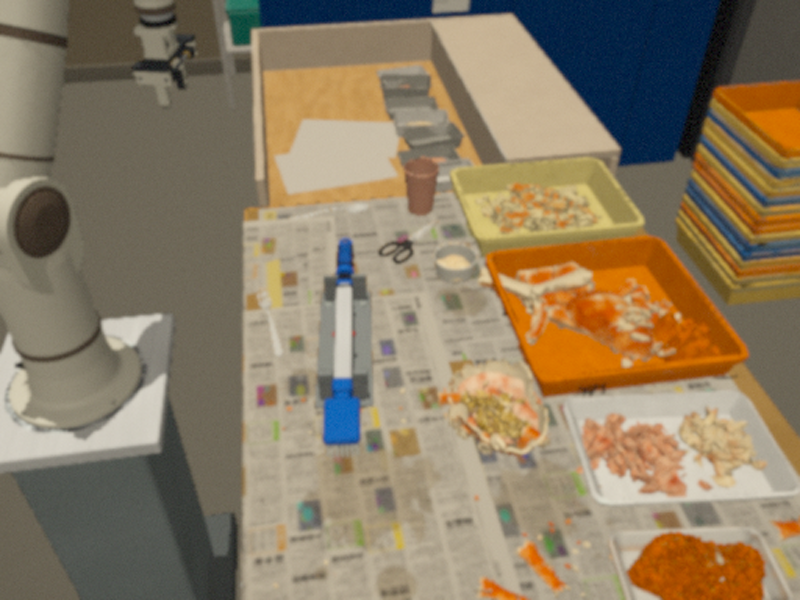

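Scene view: the brush runs from its handle at (310,272) to its head at (440,430), with a red button near (370,357). Side view: buttons near (333,333) and (354,333), handle end (346,242), head end (342,440). The shell is clear to the right and the shears and tub lie beyond the handle end. I'll enlarge both.

Run:
```python
import cv2,numpy as np,pickle
d=pickle.load(open('c0.pkl','rb'))
a=d['scene']['img'][165:295,185:305,::-1]; b=d['side']['img'][145:295,190:250,::-1]
A=cv2.resize(a,None,fx=4.6,fy=4.6,interpolation=cv2.INTER_CUBIC);B=cv2.resize(b,None,fx=4,fy=4,interpolation=cv2.INTER_CUBIC)
im=np.zeros((600,800,3),np.uint8);im[:A.shape[0],:A.shape[1]]=A;im[:B.shape[0],555:555+B.shape[1]]=B
cv2.imwrite('pics/crop.png',im);print(A.shape,B.shape)
for n in('scene','side'):
  i=d[n]['img'].astype(int)
  red=((i[...,0]>110)&(i[...,1]<90)&(i[...,2]<90)).astype(np.uint8)
  k,l,s,c=cv2.connectedComponentsWithStats(red)
  print(n,[(c[j].round(1),s[j,4]) for j in range(1,k) if 190<c[j][0]<260 and 190<c[j][1]<250])
```

```text
(598, 552, 3) (600, 240, 3)
scene [(array([203. , 190.6]), np.int32(5)), (array([237. , 193.5]), np.int32(2)), (array([228.5, 199.5]), np.int32(2)), (array([236.4, 228.2]), np.int32(5)), (array([208., 238.]), np.int32(1)), (array([208.5, 240. ]), np.int32(2))]
side [(array([226., 213.]), np.int32(1))]
```

View pics/crop.png

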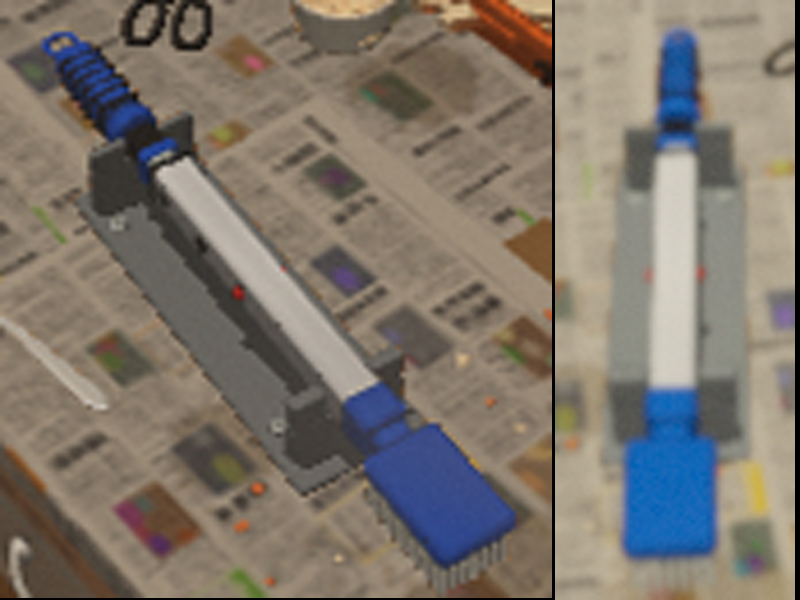

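```bash
cat > h.py <<'E'
import cv2,numpy as np
def proj(c,P):
    K=np.array([[c['fx'],0,c['cx']],[0,c['fy'],c['cy']],[0,0,1.]])
    return cv2.projectPoints(np.array(P,float).reshape(-1,3),np.array(c['rvec']),np.array(c['tvec']),K,np.array(c['dist']))[0].reshape(-1,2)
E
python3 - <<'E'
from h import *
import pickle
from scipy.optimize import least_squares
d=pickle.load(open('c0.pkl','rb'))
S=lambda u,v:(185+u/4.6-.5+.0,165+v/4.6-.5)
D=lambda u,v:(190+(u-555)/4-.5,145+v/4-.5)
obs=[('scene',(0,-.019,0),S(238,293)),('side',(0,-.019,0),D(648,275)),('side',(0,.019,0),D(702,273)),
('side',(-.12,0,.015),D(676,152)),('scene',(-.12,-.015,.015),S(155,172)),('scene',(-.12,.015,.015),S(190,150)),
('side',(.244,0,None),D(670,555)),('scene',(.244,-.029,None),S(441,563)),('scene',(.244,.029,None),S(513,518))]
def f(p):
    x,y,w,z,h=p;c,s=np.cos(w),np.sin(w);r=[]
    for n,b,o in obs:
        bz=h if b[2] is None else b[2]
        r+=list(proj(d[n],[x+c*b[0]-s*b[1],y+s*b[0]+c*b[1],z+bz])[0]-o)
    return np.array(r)
r=least_squares(f,[.5,.2,-1.57,.055,.01],loss='soft_l1');print(r.x.round(4));print(f(r.x).reshape(-1,2).round(2))
g=lambda p:f([p[0],p[1],p[2],.055,p[3]])
r=least_squares(g,[.5,.2,-1.57,.01],loss='soft_l1');print(r.x.round(4));print(g(r.x).reshape(-1,2).round(2))
E
```

```text
[ 0.4676 -0.0142 -1.6914  0.0539  0.0061]
[[-0.52  0.36]
 [ 0.26  0.53]
 [ 0.52  0.7 ]
 [ 0.64 -0.46]
 [-1.34 -1.36]
 [-0.72 -0.24]
 [-0.36 -0.67]
 [ 0.07  0.61]
 [ 1.92  0.38]]
[ 0.4674 -0.015  -1.6916  0.0062]
[[-0.42  0.32]
 [ 0.18  0.44]
 [ 0.45  0.62]
 [ 0.58 -0.57]
 [-1.26 -1.43]
 [-0.64 -0.31]
 [-0.47 -0.68]
 [ 0.21  0.64]
 [ 2.08  0.4 ]]
```

```bash
cat >> h.py <<'E'
from scipy.spatial.transform import Rotation as R
def quat(yaw,flip):  # tool z down, tool y along brush +y (or -y)
    y=np.array([-np.sin(yaw),np.cos(yaw),0])*(-1 if flip else 1); z=np.array([0,0,-1.]); x=np.cross(y,z)
    q=R.from_matrix(np.c_[x,y,z]).as_quat(); return [float(v) for v in q[[3,0,1,2]]]
E
python3 - <<'E'
from plant import arm, cams, sign_off
from h import *
import pickle
o=np.array([.4674,-.015]);w=-1.6915;u=np.array([np.cos(w),np.sin(w)])
for fl in(0,1):
  for s,z in((0,.22),(0,.036),(.1,.036),(.05,.16)):
    q=arm.inverse_kinematics([*(o+s*u),z],quat(w,fl)); print(fl,s,z,None if q is None else np.round(q,2))
ok=[f for f in(0,1) if arm.inverse_kinematics([*o,.036],quat(w,f)) is not None]
best=min(ok,key=lambda f:abs(arm.inverse_kinematics([*o,.036],quat(w,f))[6]));print('use',best)
arm.move_pose([*o,.20],quat(w,best))
c=cams.capture('wrist');pickle.dump(c,open('w.pkl','wb'))
cv2.imwrite('pics/wrist1.png',cv2.resize(c['img'][...,::-1],(800,600),interpolation=cv2.INTER_CUBIC))
print(arm.get_time(),arm.get_eef_pos(),arm.get_force())
E
```

```text
0 0 0.22 [-0.19  0.15  0.18  2.02 -0.03  0.98 -0.11]
0 0 0.036 [-0.15  0.46  0.14  2.14 -0.12  0.55 -0.04]
0 0.1 0.036 [-0.21  0.5   0.48  2.15 -0.41  0.58  0.45]
0 0.05 0.16 [-0.15  0.23  0.26  2.08 -0.08  0.84  0.04]
1 0 0.22 [ 1.11  0.55 -1.45  1.98  0.6   1.16  2.43]
1 0 0.036 [-0.98  1.06  1.35  2.17 -1.24  1.12 -2.21]
1 0.1 0.036 [-0.77  1.06  1.35  2.16 -1.24  1.13 -2.  ]
1 0.05 0.16 [-0.96  0.62  1.37  2.1  -0.72  1.03 -2.47]
use 0
2.725 [ 0.46762349 -0.01395172  0.19994833] [ 0.1482124   0.78059222 -0.1216487 ]
```

View pics/wrist1.png

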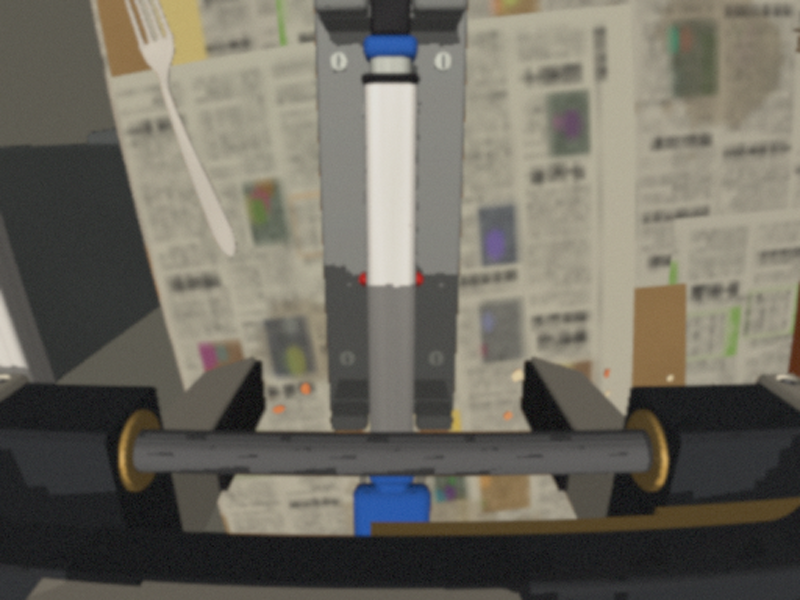

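The wrist view shows the buttons at (363,279) and (419,279). The sleeve axis runs straight down the picture, from its rear edge at (390,82) to (391,425). I'll project these back to world coordinates.

Run:
```python
from h import *
import pickle
c=pickle.load(open('w.pkl','rb'))
K=np.array([[c['fx'],0,c['cx']],[0,c['fy'],c['cy']],[0,0,1.]]);M=cv2.Rodrigues(np.array(c['rvec']))[0];C=-M.T@np.array(c['tvec'])
def bp(u,v,z):
    n=cv2.undistortPoints(np.array([[[u*.64-.2,v*.64-.2]]],float),K,np.array(c['dist']))[0,0]
    r=M.T@[*n,1];return C+r*(z-C[2])/r[2]
b,a,r,f=bp(363,279,.055),bp(419,279,.055),bp(390,82,.07),bp(391,425,.07)
print((a+b)/2,np.linalg.norm(a-b),r,f,np.arctan2(*(f-r)[1::-1]),np.linalg.norm(r[:2]-((a+b)/2)[:2]))
```

```text
[ 0.46789214 -0.01537334  0.055     ] 0.035419829566167724 [0.48101357 0.09900356 0.07      ] [ 0.45646466 -0.11117991  0.07      ] -1.687067048507097 0.11512708926320776
```

```bash
cat >> h.py <<'E'
o=np.array([.468,-.0155]);w=-1.688;u=np.array([np.cos(w),np.sin(w)]);Q=quat(w,0)
P=lambda s,z:[*map(float,o+s*u),z]
E
python3 - <<'E'
from plant import arm, cams, sign_off
from h import *
arm.move_pose(P(0,.12),Q); print(arm.move_linear(P(0,.036),stop_force=15))
arm.set_gripper(0.0,50); print('gap',arm.get_finger_gap(),arm.get_grasp_force(),arm.get_eef_pos(),arm.get_force())
print(arm.move_linear(P(.054,.036),speed=.03,stop_force=22))
p=np.array(arm.get_eef_pos());print('s',(p[:2]-o)@u,p,arm.get_force(),arm.get_finger_gap(),arm.get_time())
c=cams.capture('wrist');cv2.imwrite('pics/wrist2.png',cv2.resize(c['img'][...,::-1],(800,600),interpolation=cv2.INTER_CUBIC))
E
```

```text
False
gap 0.029189706682062964 49.99738125130534 [ 0.46780731 -0.01550773  0.03591863] [-0.96404014  0.52623786 -0.17321551]
False
s 0.05325038551110149 [ 0.46164931 -0.06837048  0.03594133] [ 0.40463348  5.33630313 -2.92969901] 0.029401359866931664 6.7917
```

View pics/wrist2.png

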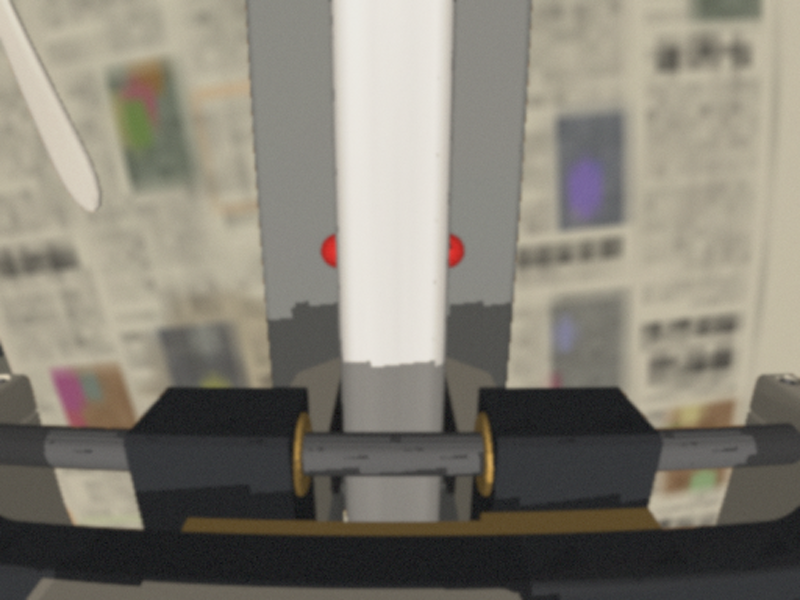

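The buttons stand out at (332,251) and (454,251), clear of the fingers, so the first stop clicked. Now the second pull.

Run:
```python
from plant import arm, cams, sign_off
from h import *
arm.dwell(.3);arm.set_gripper(0.08);print(arm.get_eef_pos(),arm.get_force())
arm.move_linear(P(0,.036),stop_force=15)
arm.set_gripper(0.0,50); print('gap',arm.get_finger_gap(),arm.get_grasp_force())
print(arm.move_linear(P(.054,.036),speed=.03,stop_force=22))
p=np.array(arm.get_eef_pos());print('s',(p[:2]-o)@u,p,arm.get_force(),arm.get_finger_gap(),arm.get_time())
arm.dwell(.3)
a=cams.capture('wrist')['img'];b=cams.capture('side')['img'][130:322,172:300]
im=np.hstack([cv2.resize(a,(512,384)),cv2.resize(b,(256,384),interpolation=cv2.INTER_CUBIC)])
cv2.imwrite('pics/w3.png',im[...,::-1])
```

```text
[ 0.46167144 -0.06911045  0.03598359] [-0.04134105  0.84678102 -0.45660281]
gap 0.029278936860192666 49.999813847243786
False
s 0.0504299802383099 [ 0.46204551 -0.06557724  0.03599068] [ 0.32101478 12.9384695   1.46103047] 0.029285536478039 11.4
```

View pics/w3.png

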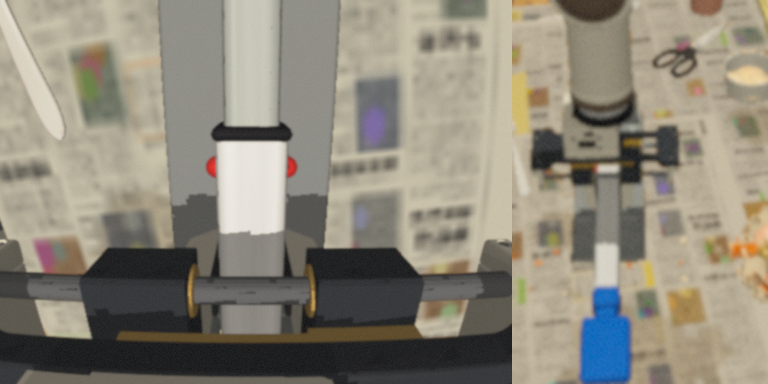

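The buttons are out again at (212,167) and (292,167), and the sleeve's rear collar is just behind them, so the second stop is reached. Next I'll regrip at the balance point and lift.

Run:
```python
from plant import arm, cams, sign_off
from h import *
arm.set_gripper(0.08);arm.move_linear(P(.037,.036),stop_force=15)
arm.set_gripper(0.0,50); print('gap',arm.get_finger_gap(),arm.get_grasp_force(),arm.get_force())
print(arm.move_linear(P(.037,.060),speed=.04,stop_force=20),arm.get_force())
print(arm.move_linear(P(.037,.138),speed=.06,stop_force=20))
arm.dwell(.5);print(arm.get_eef_pos(),arm.get_force(),arm.get_wrist_torque(),arm.get_finger_gap(),arm.get_time())
a=cams.capture('wrist')['img'];b=cams.capture('side')['img'][130:322,172:300]
im=np.hstack([a,cv2.resize(b,(256,384),interpolation=cv2.INTER_CUBIC)])
cv2.imwrite('pics/w4.png',im[...,::-1])
```

```text
gap 0.02970105031340558 49.99999523162842 [-1.20998708 -0.23631796  1.0192474 ]
False [ 1.23119717 -0.644824   -4.0401038 ]
False
[ 0.46365019 -0.05228105  0.13796692] [ 0.42338943 -0.47853709 -4.08129534] [-0.11253423  0.06061726 -0.07404221] 0.029833901205895925 16.5583
```

View pics/w4.png

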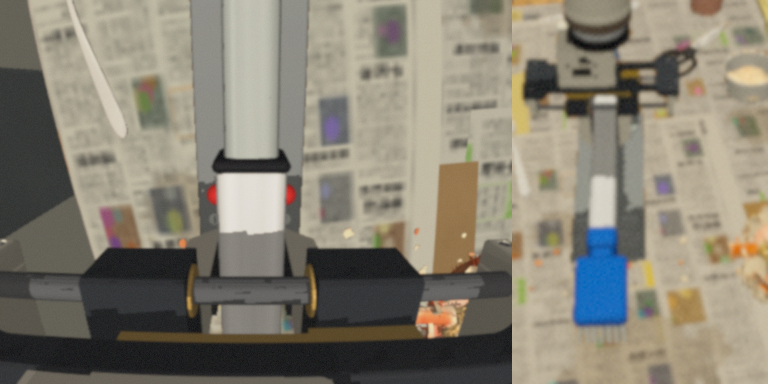

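The brush is up and level with both buttons out at (212,195) and (290,195). The load reads 4 N, close to the brush's weight, so it is clear of the rest.

```bash
python3 -c "
from plant import arm, cams, sign_off
print(sign_off())"
```

```text
the job is handed in; nothing more can be done
None
```

I handed the job in with the brush locked at the second stop and both buttons out, held level about 10 cm above its rest; the tub, shell and shears were not touched, and the hand-in returned no verdict.

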